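Press the seal stamp into the box on the drawing and hold it

TASK

Pick up the green-capped spring stamp and stand it on the drawing, centred and squared up in the red-outlined box (either way round). Then push its sprung cap straight down until the cap's lower edge is on the yellow band of the column, no deeper and nowhere but in the box, keep it there for two seconds, and finish while still holding it pressed like that. Leave the blue stamp, the pot of markers and the loose marker where they are.

Things in the scene. Friction and masses are not known exactly. Their poses are not given: they have to be found in the camera images.
- stamp_grip (a point): middle of the green sprung cap of the stamp to use; the cap is a block 40 (x) x 34 (y) x 40 (z) mm with a small white plate on top, and the point moves with it. Standing and not pressed, this point is 76 mm above the underside of the foot and the cap's top is 96 mm above it. Graspable across either pair of sides; the stamp (0.13 to 0.25 kg) may be lifted by its cap, which then does not move. x and y are the stamp's own axes, z is up.
- stamp_foot (a point): centre of the underside of the same stamp's black foot, a block 50 (x) x 36 (y) mm, 30 mm high. Above it is a grey column 28 x 24 mm; a yellow band rings the column from 38 to 44 mm above the underside. z is up through the cap. Half a turn about z makes no difference.
- stamp: the whole green-capped stamp (foot, column and cap); same origin and axes as stamp_foot. It stands on the table at the start.
- stamp_cap (a joint): how far the green cap is pushed down towards the foot, in m: 0 at rest (the spring brings it back), 0.024 at the hard stop. The cap's lower edge is 56 mm above the foot's underside at rest, so it is on the yellow band from 0.012 to 0.018, mid-band at 0.015. The spring takes 4 N to start, about 9 N at mid-band and 12 N at the stop.
- box_centre (a point): centre of the red-outlined box printed on the white card, on the card's surface, 8 mm above the table (flat, look only). Outline 68 (x) x 54 (y) mm outside, 62 x 48 mm inside, line 3 mm; the stamp's x goes along its x (the long side). z is up. Box and board change place and turn from start to start.
- board: dark brown drawing board 250 (x) x 320 (y) x 6 mm, fixed, with a white card 215 x 280 x 2 mm fixed on it (card surface 8 mm above the table) bearing coloured blobs and the red box. Origin at the centre of the board's underside.
- blue_stamp: another stamp of the same size and shape, with a blue cap, 96 mm tall, standing on the table; leave alone. Origin at the centre of its underside. It swaps places with the green one.
- pot: black mesh pot of upright markers, 74 mm wide, 95 mm high, 155 mm with the markers, standing; leave alone. Origin at the centre of its underside.
- marker: dark marker with an orange ring, 140 x 13 x 13 mm, lying along its x on the table; leave alone. Origin at the centre of its underside.
Not all that is in view belongs to the job. Leave any orange look-alike of the stamp alone.

How it is judged:
On the way, in this order (a step that is already met when the one before it is completed fails the run):
1. the green stamp is lifted clear of the table (height (world z) of stamp_foot above 0.025 m), for 0.1 s.
2. it stands square in the red box with its cap pushed down onto the yellow band, for 1.5 s (value of joint stamp_cap between 0.012 and 0.018 m and horizontal distance between stamp_foot and box_centre below 0.007 m and angle between the x axis of stamp_foot and the x axis of box_centre, either way round below 0.14 rad and angle between stamp_foot's own z axis and vertical below 0.07 rad and height (world z) of stamp_foot below 0.0105 m and contact force between stamp and board above 5 N and contact force between the fingers and stamp above 4 N), for 1.5 s.
At the end, for the whole second after the job is handed in: The green stamp stands upright (within 4 deg) on the card, its foot centred within 7 mm and squared within 8 deg (either way round) to the red box, the robot's fingers holding its cap pushed down 12 to 18 mm (lower edge on the yellow band) so that it bears on the card with over 5 N (all of step 2); the arm keeps its last pose, push and grip.
It fails at once if the cap is pushed well past the yellow band (over 21 mm) (value of joint stamp_cap above 0.021 m).
It fails at once if the cap is pushed down (over 6 mm) when the stamp is not in the box (over 12 mm off centre) (value of joint stamp_cap above 0.006 m and horizontal distance between stamp_foot and box_centre above 0.012 m).
It fails at once if the blue-capped stamp is moved more than 20 mm or tipped (distance of blue_stamp from where it was at the start of the episode above 0.02 m or angle between blue_stamp's own z axis and vertical above 0.3 rad).
It fails at once if the marker pot is moved more than 20 mm or tipped (distance of pot from where it was at the start of the episode above 0.02 m or angle between pot's own z axis and vertical above 0.3 rad).
It fails at once if the loose marker is moved more than 20 mm or tipped (distance of marker from where it was at the start of the episode above 0.02 m or angle between marker's own z axis and vertical above 0.3 rad).
It also fails if it takes over 45 s, if anything falls off the work surface, if the arm or the gripper's body presses on something with over 40 N, if the wrist force passes 120 N, or if a joint passes its speed limit or range.

ROBOT

A 6-joint arm with a two-finger parallel gripper is mounted at the origin on the work surface. World frame = base frame: x ahead of the robot, y to its left, z up, the work surface at z = 0. Lengths are in m, angles in rad, forces in N, time in s.
With the tool pointing down it reaches from about 0.275 to 0.825 m from the base axis. Payload 5.2 kg.
Tool frame: the origin (TCP) lies midway between the tips of the shut fingers; the grasp point (between the pads) lies 19 mm behind it; z points along the fingers, y is the line along which they close (so a half turn about z gives the same grasp; the last joint's range is limited). The gripper opens to 93 mm and grips with 3 to 60 N. Pads are 15 mm wide; open, the fingers measure 128 mm over their backs; the gripper's body (75 mm by 188 mm) begins 65 mm behind the grasp point.
Start: joints at [-1.312, 0.259, 1.535, -0, 1.348, -0.203], TCP at [0.245, -0.492, 0.219] pointing down, gripper open.
Joint ranges: [-3.14, 3.14], [-0.91, 2.08], [0.19, 2.58], [-1.22, 4.36], [0.22, 2.71], [-3.12, 3.12]. Speed limits (rad/s): [2.57, 2.57, 3.14, 3.14, 3.14, 3.14].

INTERFACE

Orientations are given as a unit quaternion [w, x, y, z].
In Python, from workcell import r gives the robot as it stands.
- The arm moves only by the tool carry_out, never from a script. Its argument "commands" is a list of rows, each a list of 5 numbers: the finger opening in mm, from 0 to 93, then the shift along the tool's x, y, z in mm, then the turn about the tool's z in rad. In form: [[hand, tx, ty, tz, yaw], ...]. A call has 1 to 5 rows; each row shifts and turns the commanded pose from where the row before left it, along the tool's axes as they then stand; what a row does not reach is not made up. A row lasts 1/12 s, in which the tool goes at most 41.7 mm and 7.16 degrees, less where a joint would pass 70% of its speed; a pose out of reach is approached as far as the arm can. A call is refused whole if a number of a shift passes 41.7 or a number of a turn 0.125, either way. A call with a gripper value outside its range is refused whole. The fingers move at their own pace and stop on an object; the grip force is fixed at half the most. Time passes only in rows, so rows that do not move let the fingers close. It gives the time, the measured TCP pose, the force, the opening and the grip force at its end, in the units of the state.
- r.state(): the state, without advancing time (a new reading comes with each control period).
- r.get_image(name): name is "scene" or "top"; returns the picture (420x560x3 uint8, red, green, blue); there is no depth.
- r.calibration(name): a dict with "K" (3x3 intrinsics, pixels), "xyz" and "orientation" of the camera in the world. Camera axes: x right, y down, z forward; pixel columns grow to the right and rows downward; lengths in m; the calibration is good to about 2 mm. A picture is of the moment at which its call begins. calibration takes no time and is no camera call.
- r.close_job(): hands the job in; it is judged then, once.
The state is a dict: "time": time; "q": joint angles; "qd": joint speeds; "joint_efforts": joint torques, N m; "tool_pos": TCP position; "tool_rot": TCP orientation; "wrist_force": force on the tool from outside, world axes, zero at the start; "torque": the same for the moment, N m; "grip_width": opening from 0.0 (shut) to 1.0 (fully open); "gripper_force": force on a finger pad.
Only numpy, scipy, OpenCV 4.12 (cv2) and the standard library are available. Lean on these libraries where they do the work, as an engineer would, in place of code of your own. Each camera call takes 0.05 s, during which the arm holds its last target. There are 200 camera calls.

## Working session

There is one attempt and no reset: what is moved stays moved. The work goes in short steps, Python scripts to look and compute and a tool call to move; the robot and the scene stay as the last step left them, time stands still between calls to the robot, and variables do not carry over. Pictures are saved under pics/ and viewed, at most 10 in all, crops included, and the job is handed in when it is done.

Besides the shell and the picture viewer there is one more tool, called after "Emit:" as a command line: name --pt "numbers of a row" for each row, then --argument value for the rest. carry_out: Moves the arm, as the interface text tells. Its arguments: {"type":"object","properties":{"commands":{"type":"array","items":{"type":"array","items":{"type":"number"}}}},"required":["commands"]}

```bash
mkdir -p pics; ls
python3 - <<'E'
from workcell import r
import cv2
for n in ("scene","top"):
    im=r.get_image(n); cv2.imwrite(f"pics/{n}0.png",im[:,:,::-1])
    c=r.calibration(n); print(n,c)
print(r.state())
E
```

```text
pics
scene {'K': array([[460.48560303,   0.        , 285.51723867],
       [  0.        , 460.48560303, 210.9421962 ],
       [  0.        ,   0.        ,   1.        ]]), 'xyz': array([ 1.25275153, -0.414712  ,  0.67614243]), 'orientation': array([-0.37637414,  0.74921115,  0.49106934, -0.23638117])}
top {'K': array([[401.58705961,   0.        , 279.56190808],
       [  0.        , 401.58705961, 214.30004263],
       [  0.        ,   0.        ,   1.        ]]), 'xyz': array([ 0.47377372, -0.07946536,  0.85190489]), 'orientation': array([-0.02029952,  0.70819511, -0.70460112,  0.03981054])}
{'time': 0.1, 'q': array([-1.31179183e+00,  2.59249739e-01,  1.53597362e+00, -4.32958865e-07,
        1.34802142e+00, -2.02778207e-01]), 'qd': array([-0.00069922, -0.00334467, -0.00189679, -0.00091264,  0.00162351,
       -0.00090953]), 'joint_efforts': array([ 2.70823941e-03, -4.38211441e+01, -2.84641618e+01,  7.20696151e-02,
        3.62333539e-02, -3.88600802e-05]), 'tool_pos': array([ 0.24495016, -0.49188235,  0.21791183]), 'tool_rot': array([-8.25731943e-04,  9.73462457e-01,  2.28845282e-01, -2.34312139e-05]), 'wrist_force': array([ 0.01952264, -0.68774978,  0.33880514]), 'torque': array([-0.00148775, -0.01636688,  0.02689097]), 'gripper_force': 0.0, 'grip_width': 0.9997421768109858}
```

View pics/scene0.png

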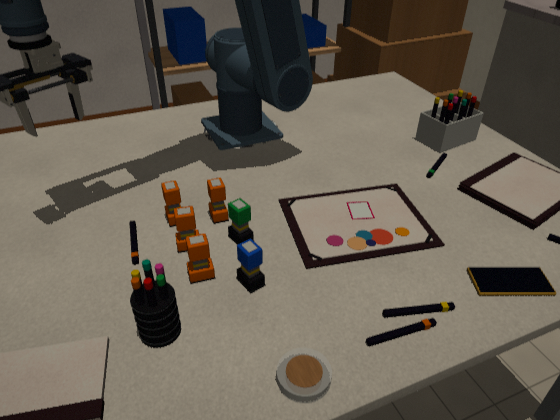

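View pics/top0.png

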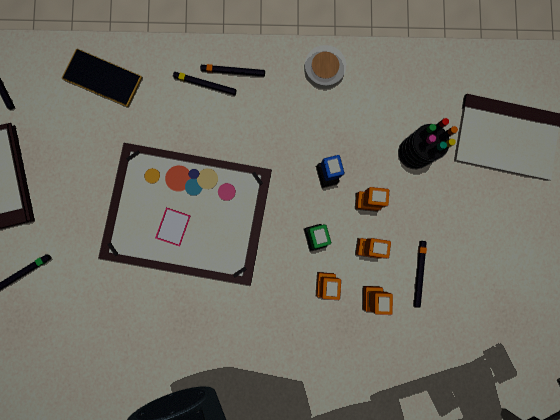

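The scene view shows the green stamp at about (240,215) and the red box at (360,210). In the top view the green stamp is at (318,237), the red box at (173,227), the blue stamp at (332,167), and the orange look-alikes are to the right and below the green one.

```bash
cat > h.py <<'E'
import numpy as np, cv2
from scipy.spatial.transform import Rotation as R
from workcell import r
def rot(q): return R.from_quat(np.r_[q[1:],q[0]]).as_matrix()
C={n:r.calibration(n) for n in("scene","top")}
def ray(n,p):
    c=C[n]; d=rot(c["orientation"])@np.linalg.inv(c["K"])@np.r_[p,1.]
    return np.array(c["xyz"]),d/np.linalg.norm(d)
def plane(n,p,z):
    o,d=ray(n,p); return o+d*(z-o[2])/d[2]
def tri(p,q):
    (a,u),(b,v)=ray("scene",p),ray("top",q)
    s=np.linalg.lstsq(np.c_[u,-v],b-a,rcond=None)[0]
    x,y=a+s[0]*u,b+s[1]*v
    return (x+y)/2,np.linalg.norm(x-y)
def biggest(m,win):
    k=np.zeros_like(m); x0,x1,y0,y1=win; k[y0:y1,x0:x1]=m[y0:y1,x0:x1]
    return max(cv2.findContours(k,cv2.RETR_EXTERNAL,cv2.CHAIN_APPROX_NONE)[0],key=cv2.contourArea)
def ang(d): return np.arctan2(d[1],d[0])
def mask(im,lo,hi): return cv2.inRange(cv2.cvtColor(im,cv2.COLOR_RGB2HSV),lo,hi)
E
python3 - <<'E'
from h import *
S=r.get_image("scene");T=r.get_image("top")
def cen(c): m=cv2.moments(c); return np.array([m["m10"]/m["m00"],m["m01"]/m["m00"]])
# red box
red={}
for n,im,w in(("scene",S,(335,385,195,226)),("top",T,(150,195,200,252))):
    m=mask(im,(165,70,60),(180,255,255))|mask(im,(0,70,60),(4,255,255))
    c=cv2.convexHull(biggest(m,w)); 
    q=cv2.approxPolyDP(c,0.05*cv2.arcLength(c,True),True)[:,0]
    red[n]=cen(c); print(n,"red",red[n],cv2.boundingRect(c),q.tolist(), cv2.minAreaRect(c) if n=="top" else "")
    P=np.array([plane(n,p,.008)[:2] for p in c[:,0].astype(float)],np.float32)
    print("  plane rect",cv2.minAreaRect(P*1000), "c",plane(n,red[n],.008))
print("red tri",tri(red["scene"],red["top"]))
# green cap: white plate within the green
pl={}
for n,im,w in(("scene",S,(222,258,192,232)),("top",T,(300,336,220,256))):
    g=mask(im,(50,80,30),(85,255,255)); c=cv2.convexHull(biggest(g,w))
    hull=np.zeros_like(g); cv2.fillConvexPoly(hull,c,255)
    wh=mask(im,(0,0,110),(180,75,255))&hull
    k=biggest(wh,w); pl[n]=cen(k); print(n,"green",cv2.boundingRect(c),"plate",pl[n],cv2.contourArea(k))
    for nm,cc,z in(("plate",k,.097),("greenhull",c,.096)):
        P=np.array([plane(n,p,z)[:2] for p in cc[:,0].astype(float)],np.float32)
        print("  ",nm,cv2.minAreaRect(P*1000))
print("plate tri",tri(pl["scene"],pl["top"]))
s=np.hstack([cv2.resize(S[190:250,220:280],None,fx=6,fy=6,interpolation=0),cv2.resize(T[210:270,290:350],None,fx=6,fy=6,interpolation=0)])
cv2.imwrite("pics/crop1.png",s[:,:,::-1])
E
```

```text
scene red [359.96876337 209.90372272] (347, 201, 28, 19) [[367, 201], [374, 217], [352, 219], [347, 202]] 
  plane rect ((517.2583618164062, 120.1144027709961), (55.50458526611328, 71.05496978759766), 71.72041320800781) c [0.51916148 0.11931644 0.008     ]
top red [172.48126349 226.53345105] (155, 207, 36, 40) [[190, 216], [179, 246], [155, 238], [166, 207]] ((172.45701599121094, 226.52037048339844), (25.965166091918945, 33.36457061767578), 19.653823852539062)
  plane rect ((518.9159545898438, 120.94851684570312), (54.109832763671875, 68.40184020996094), 71.7109375) c [0.51873731 0.12102461 0.008     ]
red tri (array([0.5184874 , 0.12058512, 0.00728226]), np.float64(0.001312855331162485))
scene green (228, 198, 23, 28) plate [238.65432099 203.71296296] 54.0
   plate ((496.40771484375, -178.9600372314453), (31.163145065307617, 19.445938110351562), 16.22388458251953)
   greenhull ((521.6176147460938, -184.83847045898438), (45.94860076904297, 92.40878295898438), 77.36812591552734)
top green (309, 224, 22, 24) plate [320.10784314 235.86834734] 119.0
   plate ((498.2787780761719, -176.92552185058594), (25.73947525024414, 19.790428161621094), 15.72230339050293)
   greenhull ((498.3502502441406, -176.37025451660156), (40.246334075927734, 33.11845397949219), 15.688490867614746)
plate tri (array([ 0.49767519, -0.17745542,  0.09634857]), np.float64(0.0012822710390691227))
```

View pics/crop1.png

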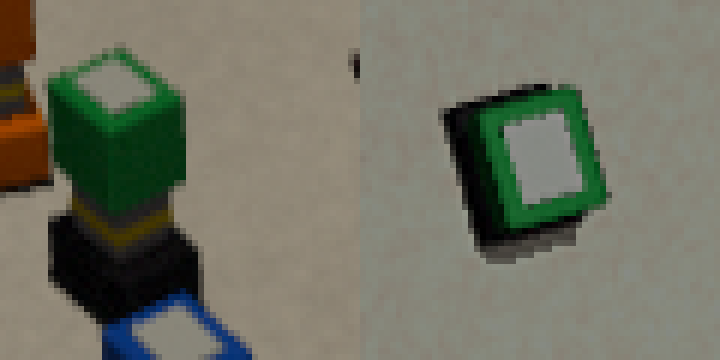

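The crop shows the green cap with its white plate and the long side leaning, consistent with 40.2 x 33.1 mm at 15.7° (stamp x). The plate triangulates to z=0.096 at (0.498,-0.177), matching the text. The box triangulates to z=0.007, 54 x 68 mm, centre (0.519,0.121), long axis at -18.3°.

Grasping across stamp y means tool x has to go from 26.5° to 15.7°, so I turn first.

Emit:
carry_out --pt "80 0 0 0 0.094" --pt "80 0 0 0 0.094" --pt "80 0 0 0 0"

```text
time: 0.45
tool_pos: [0.245, -0.4922, 0.2184]
tool_rot: [-0.0, 0.991, 0.135, -0.0]
wrist_force: [-0.2, -0.4, 0.4]
grip_width: 0.868
gripper_force: 0.0
```

```bash
cat >> h.py <<'E'
def togo(xyz,deg):
    s=r.state(); M=rot(s["tool_rot"]); d=M.T@(np.array(xyz)-s["tool_pos"])*1000
    a=np.degrees(ang(M[:,0])); y=-((deg-a+90)%180-90)
    print("t",round(s["time"],2),"pos",s["tool_pos"].round(4),"xdeg",round(a,2),"tilt",np.degrees(np.arccos(-M[2,2])).round(2),"| shift mm",d.round(1),"yaw",np.radians(y).round(4),"| F",s["wrist_force"].round(2),"grip",round(s["gripper_force"],1),"w mm",round(s["grip_width"]*93,1),"q6",s["q"][5].round(2))
E
python3 -c "
from h import *
togo([.498,-.177,.16],15.7)"
```

```text
t 0.45 pos [ 0.245  -0.4922  0.2184] xdeg 15.5 tilt 0.03 | shift mm [ 328.  -236.2   58.6] yaw -0.0036 | F [-0.21 -0.44  0.38] grip 0.0 w mm 80.7 q6 -0.01
```

Emit:
carry_out --pt "80 22 -16 0 0" --pt "80 22 -16 0 0" --pt "80 22 -16 0 0" --pt "80 22 -16 0 0" --pt "80 22 -16 0 0"

```text
time: 0.87
tool_pos: [0.3299, -0.3845, 0.2185]
tool_rot: [-0.0, 0.99, 0.138, 0.0]
wrist_force: [0.1, -0.9, 0.2]
grip_width: 0.86
gripper_force: 0.0
```

Emit:
carry_out --pt "80 22 -16 0 0" --pt "80 22 -16 0 0" --pt "80 22 -16 0 0" --pt "80 22 -16 0 0" --pt "80 22 -16 0 0"

```text
time: 1.28
tool_pos: [0.4142, -0.2777, 0.2187]
tool_rot: [0.0, 0.99, 0.138, 0.0]
wrist_force: [0.0, -0.2, 0.1]
grip_width: 0.862
gripper_force: 0.0
```

Emit:
carry_out --pt "80 22 -16 8 0" --pt "80 22 -16 10 0" --pt "80 22 -16 10 0" --pt "80 22 -14 15 0" --pt "80 20 -14 15 0"

```text
time: 1.7
tool_pos: [0.4982, -0.1753, 0.1604]
tool_rot: [0.0, 0.99, 0.138, 0.001]
wrist_force: [1.3, 0.0, -0.1]
grip_width: 0.859
gripper_force: 0.0
```

Emit:
carry_out --pt "80 0 0 0 0" --pt "80 0 0 0 0"

```text
time: 1.87
tool_pos: [0.4968, -0.1753, 0.1597]
tool_rot: [-0.001, 0.99, 0.139, -0.001]
wrist_force: [0.2, 0.0, 0.7]
grip_width: 0.858
gripper_force: 0.0
```

```bash
python3 -c "
from h import *
togo([.498,-.177,.058],15.7)
T=r.get_image('top'); S=r.get_image('scene')
cv2.imwrite('pics/c2.png',np.hstack([cv2.resize(S[100:300,150:350],(380,380)),cv2.resize(T[150:330,230:410],(380,380))])[:,:,::-1])"
```

```text
t 1.87 pos [ 0.4968 -0.1753  0.1597] xdeg 15.97 tilt 0.14 | shift mm [  0.9   2.1 101.7] yaw 0.0048 | F [0.16 0.04 0.73] grip 0.0 w mm 79.8 q6 0.74
```

View pics/c2.png

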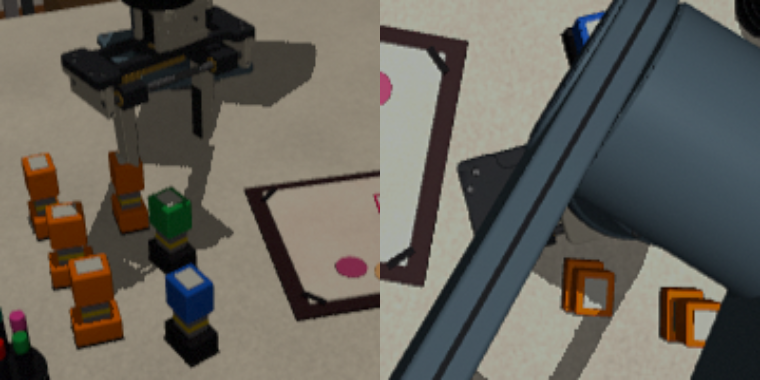

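The gripper straddles the green cap (crop scene: fingers at about (127,160) and (197,135), cap at (170,210)), with clear space around it. I descend in two steps.

Emit:
carry_out --pt "80 1 2 20 0.005" --pt "80 0 0 25 0" --pt "80 0 0 25 0" --pt "80 0 0 20 0" --pt "80 0 0 12 0"

```text
time: 2.38
tool_pos: [0.4973, -0.1792, 0.0575]
tool_rot: [-0.0, 0.991, 0.134, -0.001]
wrist_force: [0.0, 0.3, -0.3]
grip_width: 0.861
gripper_force: 0.0
```

Emit:
carry_out --pt "80 0 0 0 0" --pt "25 0 0 0 0" --pt "25 0 0 0 0" --pt "25 0 0 0 0" --pt "25 0 0 0 0"

```text
time: 2.8
tool_pos: [0.4993, -0.1789, 0.06]
tool_rot: [0.001, 0.991, 0.134, 0.001]
wrist_force: [-0.8, 0.1, -0.5]
grip_width: 0.622
gripper_force: 0.0
```

Emit:
carry_out --pt "25 0 0 0 0" --pt "25 0 0 0 0" --pt "25 0 0 0 0" --pt "25 0 0 0 0"

```text
time: 3.13
tool_pos: [0.4986, -0.1781, 0.0588]
tool_rot: [0.0, 0.991, 0.134, 0.0]
wrist_force: [-0.6, -0.4, 2.4]
grip_width: 0.362
gripper_force: 30.0
```

```bash
python3 -c "
from h import *
togo([.498,-.177,.057],15.7)"
```

```text
t 3.13 pos [ 0.4986 -0.1781  0.0588] xdeg 15.41 tilt 0.01 | shift mm [-0.3 -1.2  1.8] yaw -0.0051 | F [-0.59 -0.37  2.43] grip 30.0 w mm 33.7 q6 0.75
```

Width is 33.7 mm with 30 N, as expected across the 34 mm side. Lifting.

Emit:
carry_out --pt "25 0 0 -10 0" --pt "25 0 0 -20 0" --pt "25 0 0 -30 0" --pt "25 0 0 -30 0" --pt "25 0 0 -20 0"

```text
time: 3.55
tool_pos: [0.4991, -0.1784, 0.1718]
tool_rot: [0.001, 0.991, 0.134, 0.001]
wrist_force: [1.1, -0.1, -1.6]
grip_width: 0.361
gripper_force: 30.0
```

Emit:
carry_out --pt "25 0 0 0 0.118" --pt "25 0 0 0 0.118" --pt "25 0 0 0 0.118" --pt "25 0 0 0 0.118" --pt "25 0 0 0 0.118"

```text
time: 3.97
tool_pos: [0.4983, -0.1779, 0.1691]
tool_rot: [-0.0, 0.987, -0.163, -0.0]
wrist_force: [0.3, -0.8, -1.1]
grip_width: 0.366
gripper_force: 30.0
```

Emit:
carry_out --pt "25 0 0 0 0" --pt "25 0 0 0 0"

```text
time: 4.13
tool_pos: [0.4984, -0.178, 0.1689]
tool_rot: [-0.0, 0.987, -0.158, -0.0]
wrist_force: [-0.3, 0.2, -1.2]
grip_width: 0.364
gripper_force: 30.0
```

```bash
python3 -c "
from h import *
togo([.5187,.1205,.15],-18.3)
S=r.get_image('scene')
cv2.imwrite('pics/c3.png',cv2.resize(S[60:310,100:400],(720,600))[:,:,::-1])"
```

```text
t 4.13 pos [ 0.4984 -0.178   0.1689] xdeg -18.19 tilt 0.01 | shift mm [ -73.9 -289.9   18.9] yaw 0.0019 | F [-0.35  0.18 -1.2 ] grip 30.0 w mm 33.8 q6 1.33
```

View pics/c3.png

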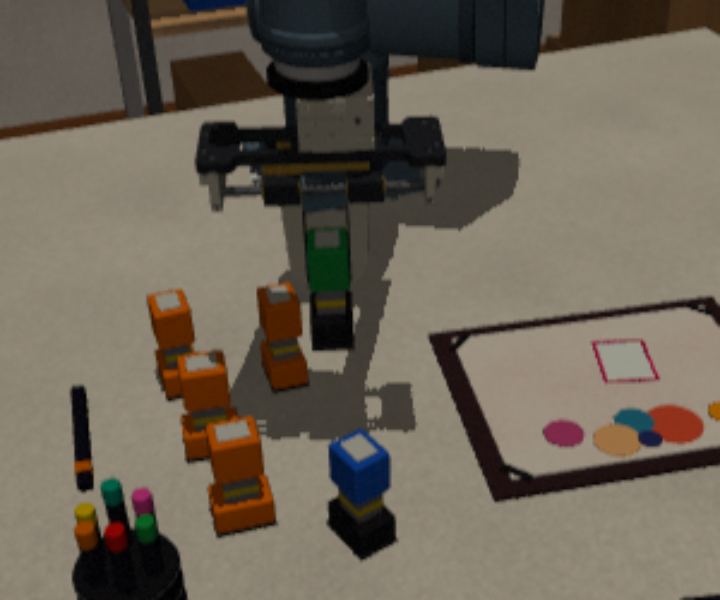

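Stamp lifted upright in the grip (crop cap (328,258), foot (330,320)); nothing else disturbed. Carry it over the box.

Emit:
carry_out --pt "25 -3 -12 0 0" --pt "25 -6 -24 0 0" --pt "25 -6 -24 0 0" --pt "25 -6 -24 0 0" --pt "25 -6 -24 0 0"

```text
time: 4.6
tool_pos: [0.5067, -0.0652, 0.1687]
tool_rot: [-0.0, 0.987, -0.159, -0.0]
wrist_force: [0.9, -0.2, -2.5]
grip_width: 0.366
gripper_force: 30.0
```

Emit:
carry_out --pt "25 -6 -24 0 0" --pt "25 -6 -24 0 0" --pt "25 -6 -24 0 0" --pt "25 -6 -24 0 0" --pt "25 -6 -24 0 0"

```text
time: 5.02
tool_pos: [0.5159, 0.0583, 0.1688]
tool_rot: [-0.0, 0.987, -0.159, -0.0]
wrist_force: [-0.0, -0.3, -1.5]
grip_width: 0.363
gripper_force: 30.0
```

Emit:
carry_out --pt "25 -6 -24 10 0" --pt "25 -6 -24 10 0" --pt "25 -5 -14 10 0" --pt "25 0 0 10 0" --pt "25 0 0 0 0"

```text
time: 5.43
tool_pos: [0.5179, 0.1215, 0.1266]
tool_rot: [0.0, 0.987, -0.158, -0.002]
wrist_force: [-1.4, 0.6, -1.7]
grip_width: 0.364
gripper_force: 30.0
```

Emit:
carry_out --pt "25 0 0 0 0" --pt "25 0 0 0 0"

```text
time: 5.6
tool_pos: [0.5201, 0.1197, 0.129]
tool_rot: [0.0, 0.987, -0.16, 0.0]
wrist_force: [0.7, 0.9, -2.1]
grip_width: 0.363
gripper_force: 30.0
```

```bash
python3 -c "
from h import *
togo([.5187,.1205,.067],-18.3)
for i in range(3): r.get_image('scene'); togo([.5187,.1205,.067],-18.3)"
```

```text
t 5.6 pos [0.5201 0.1197 0.129 ] xdeg -18.41 tilt 0.03 | shift mm [-1.6 -0.3 62. ] yaw -0.0019 | F [ 0.68  0.85 -2.07] grip 30.0 w mm 33.8 q6 1.91
t 5.65 pos [0.5204 0.1196 0.1293] xdeg -18.44 tilt 0.06 | shift mm [-2.  -0.3 62.3] yaw -0.0025 | F [-0.52  0.68 -2.17] grip 30.0 w mm 33.7 q6 1.91
t 5.7 pos [0.5205 0.1195 0.1294] xdeg -18.46 tilt 0.07 | shift mm [-2.1 -0.3 62.4] yaw -0.0028 | F [-0.14 -0.64 -1.4 ] grip 30.0 w mm 33.7 q6 1.91
t 5.75 pos [0.5205 0.1196 0.1294] xdeg -18.47 tilt 0.07 | shift mm [-2.1 -0.3 62.4] yaw -0.0029 | F [-0.07 -0.24 -1.16] grip 30.0 w mm 33.8 q6 1.91
```

Emit:
carry_out --pt "25 -1 0 15 0" --pt "25 -1 0 15 0" --pt "25 0 0 15 0" --pt "25 0 0 10 0" --pt "25 0 0 0 0"

```text
time: 6.17
tool_pos: [0.5167, 0.1205, 0.072]
tool_rot: [0.0, 0.987, -0.16, -0.002]
wrist_force: [0.2, -0.0, -2.4]
grip_width: 0.366
gripper_force: 30.0
```

Emit:
carry_out --pt "25 0 0 0 0" --pt "25 0 0 0 0"

```text
time: 6.33
tool_pos: [0.5188, 0.1208, 0.0745]
tool_rot: [-0.0, 0.987, -0.16, 0.001]
wrist_force: [0.7, -0.7, -1.9]
grip_width: 0.362
gripper_force: 30.0
```

```bash
python3 -c "
from h import *
togo([.5187,.1205,.067],-18.3)
S=r.get_image('scene');T=r.get_image('top')
cv2.imwrite('pics/c4.png',np.hstack([cv2.resize(S[160:230,325:395],(390,390),interpolation=0),cv2.resize(T[190:260,140:210],(390,390),interpolation=0)])[:,:,::-1])"
```

```text
t 6.33 pos [0.5188 0.1208 0.0745] xdeg -18.42 tilt 0.08 | shift mm [0.  0.3 7.5] yaw -0.0022 | F [ 0.71 -0.75 -1.88] grip 30.0 w mm 33.7 q6 1.91
```

View pics/c4.png

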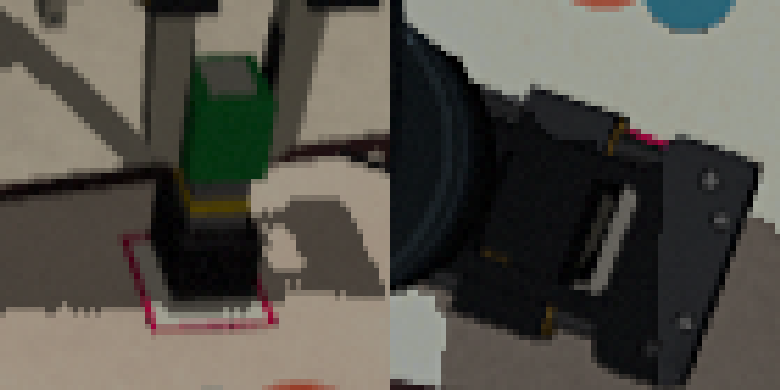

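The foot hovers over the box in the scene crop (foot base about (165..260,300), box corners (125,237)-(278,325)), a little above the card; the top view is occluded by the gripper. I lower to contact.

Emit:
carry_out --pt "25 0 0 4 0" --pt "25 0 0 3 0" --pt "25 0 0 1 0" --pt "25 0 0 0 0" --pt "25 0 0 0 0"

```text
time: 6.85
tool_pos: [0.5185, 0.1211, 0.0662]
tool_rot: [-0.0, 0.987, -0.16, 0.001]
wrist_force: [-0.3, -0.1, 3.4]
grip_width: 0.366
gripper_force: 30.0
```

Run:
```python
from h import *
S=r.get_image('scene')
for i in range(2): r.get_image('scene')
togo([.5187,.1205,.067],-18.3)
cv2.imwrite('pics/c5.png',cv2.resize(S[165:230,325:395],(700,650)[:1]+(600,),interpolation=0)[:,:,::-1])
# expected pixels of foot base corners and box inner/outer corners from the plan
c=C["scene"];Rm=rot(c["orientation"])
def px(p): v=c["K"]@(Rm.T@(np.array(p)-c["xyz"])); return v[:2]/v[2]
a=np.radians(-18.3);X=np.array([np.cos(a),np.sin(a)]);Y=np.array([-X[1],X[0]])
for n,hx,hy,z in(("foot",25,18,.008),("foottop",25,18,.038),("inner",31,24,.008)):
    print(n,[px(np.r_[np.array([.5187,.1205])+(sx*hx*X+sy*hy*Y)/1000,z]).round(1).tolist() for sx,sy in((1,1),(1,-1),(-1,-1),(-1,1))])
```

```text
t 7.0 pos [0.5185 0.1211 0.0662] xdeg -18.4 tilt 0.07 | shift mm [ 0.3  0.5 -0.8] yaw -0.0018 | F [ 0.71 -0.73  3.77] grip 30.0 w mm 33.9 q6 1.91
foot [[370.1, 215.6], [355.2, 216.4], [350.8, 203.9], [365.2, 203.2]]
foottop [[371.7, 205.5], [356.6, 206.2], [352.1, 193.9], [366.6, 193.3]]
inner [[373.2, 217.1], [353.3, 218.1], [347.9, 202.6], [367.0, 201.7]]
```

View pics/c5.png

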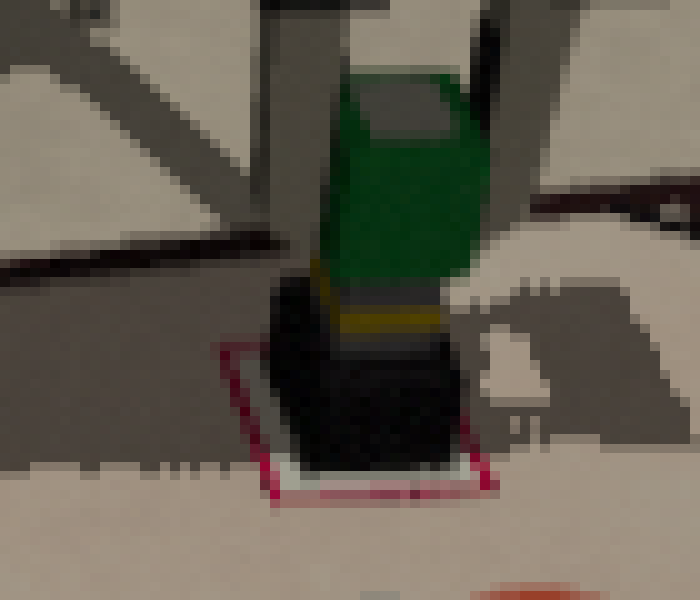

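Foot front corners read at (355.5,215.9) and (370.2,215.7) px, against the planned (355.2,216.4) and (370.1,215.6), so it is centred within about 1 mm. It is just in contact, so I press gently and check.

Emit:
carry_out --pt "25 0 0 2 0" --pt "25 0 0 2 0" --pt "25 0 0 2 0" --pt "25 0 0 2 0" --pt "25 0 0 2 0"

```text
time: 7.42
tool_pos: [0.5186, 0.1211, 0.0559]
tool_rot: [-0.0, 0.987, -0.16, 0.001]
wrist_force: [1.3, 1.1, 6.8]
grip_width: 0.366
gripper_force: 30.0
```

Emit:
carry_out --pt "25 0 0 0 0" --pt "25 0 0 0 0" --pt "25 0 0 0 0"

```text
time: 7.67
tool_pos: [0.5186, 0.1211, 0.056]
tool_rot: [-0.0, 0.987, -0.16, 0.001]
wrist_force: [-0.7, 0.9, 6.7]
grip_width: 0.359
gripper_force: 30.0
```

Run:
```python
from h import *
for i in range(3): togo([.5187,.1205,.0518],-18.3); S=r.get_image('scene')
cv2.imwrite('pics/c6.png',cv2.resize(S[165:230,325:395],(700,600),interpolation=0)[:,:,::-1])
```

```text
t 7.67 pos [0.5186 0.1211 0.056 ] xdeg -18.4 tilt 0.07 | shift mm [0.3 0.6 4.2] yaw -0.0018 | F [-0.73  0.93  6.67] grip 30.0 w mm 33.4 q6 1.91
t 7.72 pos [0.5186 0.1211 0.0561] xdeg -18.41 tilt 0.07 | shift mm [0.3 0.6 4.3] yaw -0.0019 | F [-0.55  1.25  6.98] grip 30.0 w mm 33.6 q6 1.91
t 7.77 pos [0.5186 0.1211 0.0561] xdeg -18.41 tilt 0.07 | shift mm [0.3 0.5 4.3] yaw -0.0019 | F [0.21 0.22 7.51] grip 30.0 w mm 33.8 q6 1.91
```

View pics/c6.png

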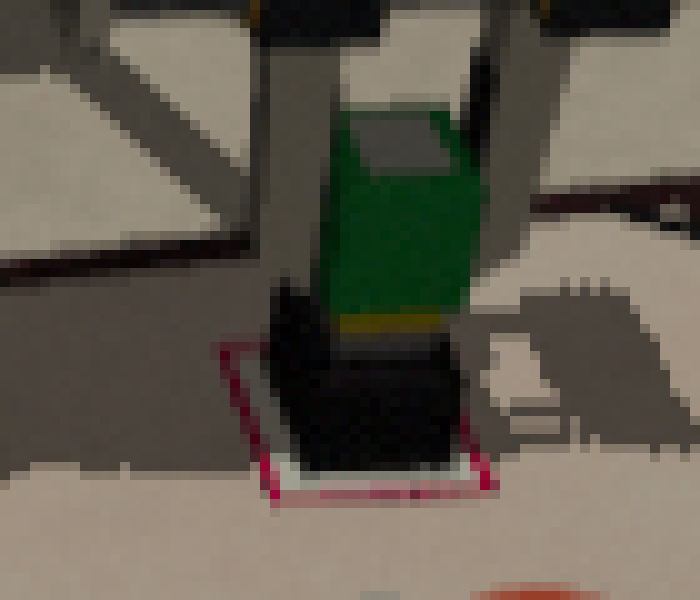

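The cap edge has moved down about 3.7 px (11 mm, agreeing with the TCP's 10.7 mm), now at the upper part of the yellow band; the foot hasn't moved. 4 mm more gets to mid-band.

Emit:
carry_out --pt "25 0 0 2 0" --pt "25 0 0 1 0" --pt "25 0 0 1 0" --pt "25 0 0 0 0" --pt "25 0 0 0 0"

```text
time: 8.23
tool_pos: [0.5186, 0.1211, 0.0522]
tool_rot: [-0.0, 0.987, -0.16, 0.001]
wrist_force: [-0.4, 1.1, 8.4]
grip_width: 0.366
gripper_force: 30.0
```

Run:
```python
from h import *
for i in range(3): togo([.5187,.1205,.0518],-18.3); S=r.get_image('scene')
cv2.imwrite('pics/c7.png',cv2.resize(S[165:230,325:395],(700,600),interpolation=0)[:,:,::-1])
```

```text
t 8.23 pos [0.5186 0.1211 0.0522] xdeg -18.4 tilt 0.08 | shift mm [0.3 0.6 0.4] yaw -0.0018 | F [-0.39  1.06  8.36] grip 30.0 w mm 34.1 q6 1.91
t 8.28 pos [0.5186 0.1211 0.0522] xdeg -18.4 tilt 0.08 | shift mm [0.3 0.6 0.4] yaw -0.0018 | F [-0.15  1.27  8.26] grip 30.0 w mm 33.8 q6 1.91
t 8.33 pos [0.5186 0.1212 0.0522] xdeg -18.4 tilt 0.08 | shift mm [0.3 0.6 0.4] yaw -0.0018 | F [0.14 0.56 8.31] grip 30.0 w mm 34.1 q6 1.91
```

View pics/c7.png

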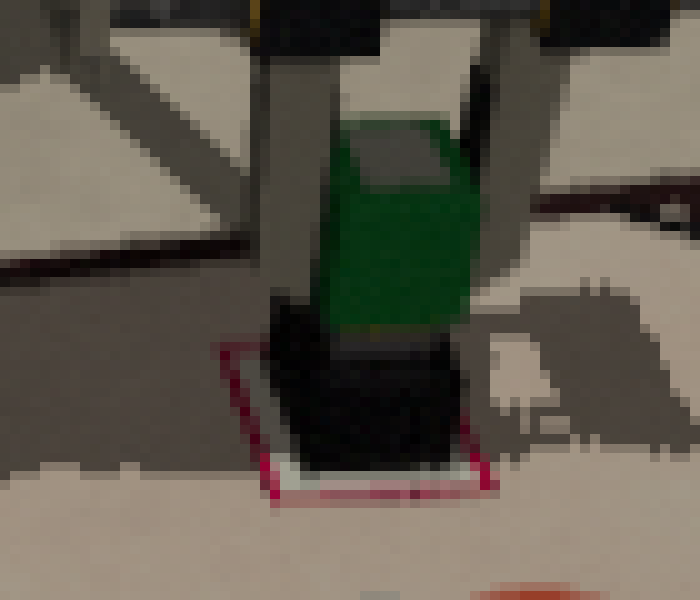

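The cap edge is down about 4.9 px (14.5 mm) and the plate edge 5.2 px (15.4 mm). The TCP travel of 14.6 mm and 8.3 N agree, so it is mid-band with the foot unmoved. Now I hold for over two seconds.

Emit:
carry_out --pt "25 0 0 0 0" --pt "25 0 0 0 0" --pt "25 0 0 0 0" --pt "25 0 0 0 0" --pt "25 0 0 0 0"

```text
time: 8.8
tool_pos: [0.5186, 0.1211, 0.0522]
tool_rot: [-0.0, 0.987, -0.16, 0.001]
wrist_force: [-1.1, 0.7, 9.3]
grip_width: 0.364
gripper_force: 30.0
```

Emit:
carry_out --pt "25 0 0 0 0" --pt "25 0 0 0 0" --pt "25 0 0 0 0" --pt "25 0 0 0 0" --pt "25 0 0 0 0"

```text
time: 9.22
tool_pos: [0.5186, 0.1211, 0.0522]
tool_rot: [-0.0, 0.987, -0.16, 0.001]
wrist_force: [0.4, 1.5, 8.9]
grip_width: 0.362
gripper_force: 30.0
```

Emit:
carry_out --pt "25 0 0 0 0" --pt "25 0 0 0 0" --pt "25 0 0 0 0" --pt "25 0 0 0 0" --pt "25 0 0 0 0"

```text
time: 9.63
tool_pos: [0.5186, 0.1211, 0.0522]
tool_rot: [-0.0, 0.987, -0.16, 0.001]
wrist_force: [0.1, 0.4, 8.6]
grip_width: 0.362
gripper_force: 30.0
```

Emit:
carry_out --pt "25 0 0 0 0" --pt "25 0 0 0 0" --pt "25 0 0 0 0" --pt "25 0 0 0 0" --pt "25 0 0 0 0"

```text
time: 10.05
tool_pos: [0.5186, 0.1211, 0.0522]
tool_rot: [-0.0, 0.987, -0.16, 0.001]
wrist_force: [-0.6, 1.2, 8.3]
grip_width: 0.363
gripper_force: 30.0
```

Emit:
carry_out --pt "25 0 0 0 0" --pt "25 0 0 0 0" --pt "25 0 0 0 0" --pt "25 0 0 0 0" --pt "25 0 0 0 0"

```text
time: 10.47
tool_pos: [0.5186, 0.1212, 0.0522]
tool_rot: [-0.0, 0.987, -0.16, 0.001]
wrist_force: [-0.9, -0.2, 8.8]
grip_width: 0.362
gripper_force: 30.0
```

Emit:
carry_out --pt "25 0 0 0 0" --pt "25 0 0 0 0" --pt "25 0 0 0 0" --pt "25 0 0 0 0" --pt "25 0 0 0 0"

```text
time: 10.88
tool_pos: [0.5186, 0.1211, 0.0522]
tool_rot: [-0.0, 0.987, -0.16, 0.001]
wrist_force: [-0.4, 1.1, 8.7]
grip_width: 0.36
gripper_force: 30.0
```

Run:
```python
from h import *
S=r.get_image('scene'); togo([.5187,.1205,.0518],-18.3)
old=cv2.imread('pics/c7.png')[:,:,::-1]; new=cv2.resize(S[165:230,325:395],(700,600),interpolation=0)
print("change since last picture",cv2.absdiff(np.ascontiguousarray(old),new).mean())
print(r.close_job())
```

```text
t 10.93 pos [0.5186 0.1211 0.0522] xdeg -18.4 tilt 0.08 | shift mm [0.3 0.6 0.4] yaw -0.0018 | F [-0.03  1.69  9.12] grip 30.0 w mm 33.7 q6 1.91
change since last picture 1.0569761904761905
the job is handed in; nothing more can be done
None
```

I stood the green stamp in the red box, about 1 mm off centre and square to it, held its cap about 15 mm down on the yellow band for over 2.5 s, and handed the job in still pressed; no verdict was returned.

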